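# Scrape the casting offcuts into the catch tray

## Robot

A 7-joint arm with a two-finger parallel gripper is mounted at the origin on the work surface. World frame = base frame: x ahead of the robot, y to its left, z up, the work surface at z = 0. Lengths are in m, angles in rad, forces in N, time in s.
With the tool pointing down it reaches from about 0.35 to 0.9 m from the base axis. Payload 8.1 kg.
Tool frame: the origin (TCP) lies on the centre line of the jaws, within the pads' length; the fingertips stand 17 mm ahead of it and the grasp point (between the pads) lies 2 mm behind it; z points along the fingers, y is the direction in which the jaws open and shut (so a half turn about z gives the same grasp; the last joint's range is limited). The gripper opens to 92 mm and grips with 3 to 60 N. Pads are 19 mm wide; open, the fingers measure 130 mm over their backs; the gripper's body (75 mm by 190 mm) begins 47 mm behind the grasp point.
Start: joints at [1.236, 0.434, 0.025, 1.573, -0.012, 1.134, -0.075], TCP at [0.144, -0.608, 0.244] pointing down, gripper open.
Joint ranges: [-2.62, 2.62], [-0.44, 2.09], [-1.27, 1.32], [0.08, 2.57], [-1.32, 4.46], [0.12, 2], [-2.74, 2.74]. Speed limits (rad/s): [2.22, 2.22, 3.01, 3.01, 3.14, 3.14, 3.14].

## Interface

Orientations are given as a rotation vector (axis times angle).
In Python, from cell import arm gives the robot as it stands.
- The arm moves only by the shell command python3 -m creep 'ROWS' [FORCE]. ROWS is JSON, a list that holds one entry, the list of rows, each a list of 7 numbers: the shift along the world's x, y, z in cm, then the turn, a rotation vector about the world's x, y, z in degrees, then the opening, from -1 (shut) to 1 (fully open), so that 0 is half open. In form: [[[tx, ty, tz, ax, ay, az, jaw], ...]]. A call has 1 to 5 rows; each row is the pose to reach, as a shift and turn from the pose commanded when the call began; what a row does not reach only later rows make up. A row lasts 1/10 s, in which the tool goes at most 50 mm and 8.59 degrees, less where a joint would pass 70% of its speed; a pose out of reach is approached as far as the arm can. A call with a gripper value outside its range is refused whole. The fingers move at their own pace and stop on an object; FORCE is the grip in N (left out, the last holds). Time passes only in rows, so rows that repeat a pose let the fingers close. It gives the time, the measured TCP pose, the force and the opening at its end, in the units of the state.
- arm.observe(): the state, without advancing time (a new reading comes with each control period).
- arm.get_image(name): name is "scene" or "top"; returns the picture (420x560x3 uint8, red, green, blue); there is no depth.
- arm.camera_model(name): a dict with "vfov" (degrees; the focal length in pixels is half the picture's height over the tangent of half this angle, whatever the lens; pixels are square), "cx", "cy" (the principal point, pixels), "k1" (the pictures are not rectified: a ray, as slopes to the right and down, at radius r is drawn at 1 + k1 r^2 times it, then the intrinsics apply), "cam_to_world" (4x4, takes a point from camera to world coordinates). Camera axes: x right, y down, z forward; pixel columns grow to the right and rows downward; lengths in m; the calibration is good to about 2 mm. A picture is of the moment at which its call begins. camera_model takes no time and is no camera call.
- arm.sign_off(): hands the job in, once; it reports no verdict.
The state is a dict: "clock": time; "joints": joint angles; "dq": joint speeds; "joint_efforts": joint torques, N m; "position": TCP position; "ee_rot": TCP orientation; "force": force on the tool from outside, world axes, zero at the start; "ft_torque": the same for the moment, N m; "width": opening from 0.0 (shut) to 1.0 (fully open).
Only numpy, scipy, OpenCV 4.12 (cv2) and the standard library are available. Lean on these libraries where they do the work, as an engineer would, in place of code of your own. Each camera call takes 0.05 s, during which the arm holds its last target.

## Task

Take the wide T-shaped scraper from the model-maker's bench and with it wipe the two metal offcuts along the wooden board, over its end and into the metal catch tray fixed there; do not touch the offcuts with the gripper. Then leave the scraper standing upright on the board, with both offcuts lying in the tray.

Things in the scene. Friction and masses are not known exactly. Their poses are not given: they have to be found in the camera images.
- board: Fixed pale wooden board, 220 (x) x 170 (y) x 40 mm high, with an aluminium catch tray on its +x end. Origin: centre of the board's underside, on the bench; z up. The top spans x -110 to 110, y -85 to 85 mm. The tray spans x 110 to 200 mm, same width: floor 4 mm thick, outer walls 3 mm thick and 30 mm high on three sides; the board's end is the fourth side, with no wall between.
- scraper_mid (a point): Centre of the loose scraper, 33 mm above its sole: a dark wooden upside-down T standing on the bench, 66 mm tall, 30 mm thick (x) throughout; lower 25 mm 120 mm wide (y) with 4 mm steel sole; above it a grip 70 mm wide, 41 mm tall, held across the 30 mm. About 0.2 kg; front and back alike. Not the flat sanding block (30 mm high) nor the small T (45 mm wide) nearby.
- chip_bar_mid (a point): Loose grey metal offcut on the board: a bar 24 (x) x 13 (y) x 10 mm with an 8 mm round stub 4 mm high on top; 14 g. The point is the bar's centre, 5 mm above its underside. It starts farther from the tray than the other offcut, its centre at least 80 mm from the board's end away from the tray and within 30 mm of the board's lengthwise centre line.
- chip_ell_mid (a point): Loose grey metal offcut on the board: an L, 22 (x) x 20 (y) x 10 mm, 14 g. The point is the centre of its outline, 5 mm above its underside. It starts nearer the tray than the bar, within 30 mm of the board's lengthwise centre line.

How it is judged:
By the outcome, as a careful person would: the job done as asked, in the order asked, and still so for the second after the job is handed in, with the robot touching nothing.
It also fails if it takes over 48 s, if anything falls off the work surface, if the arm or the gripper's body presses on something with over 40 N, if the wrist force passes 120 N, or if a joint passes its speed limit or range.

## Working session

There is one attempt and no reset: what is moved stays moved. The work goes in short steps, Python scripts to look and compute and a shell command to move; the robot and the scene stay as the last step left them, time stands still between calls to the robot, and variables do not carry over. Pictures are saved under pics/ and viewed, and the job is handed in when it is done.

```bash
mkdir -p pics; ls
python3 - <<'E'
from cell import arm
import cv2
print(arm.observe())
for n in("scene","top"):
    print(n,arm.camera_model(n))
    cv2.imwrite(f"pics/{n}0.png",arm.get_image(n)[:,:,::-1])
E
```

```text
pics
{'clock': 0.0, 'joints': array([ 1.23639433,  0.43520388,  0.02496427,  1.57409968, -0.01154585,
        1.13400622, -0.07505895]), 'dq': array([-0.00114852,  0.0005226 ,  0.00060495, -0.00164452,  0.00061909,
       -0.00074231, -0.0002214 ]), 'joint_efforts': array([ 1.17650270e-03, -6.67862821e+01,  9.85359661e-01, -3.14457500e+01,
       -6.05583494e-02,  4.28743742e-02,  1.80087386e-04]), 'position': array([ 0.14340418, -0.60782356,  0.24295574]), 'ee_rot': array([-3.11899531e+00, -3.63125318e-01,  5.76051432e-04]), 'force': array([-0.62797858, -0.37427324, -0.25367603]), 'ft_torque': array([0.0342786, 0.0129171, 0.0024011]), 'width': 1.000063201999434}
scene {'vfov': 43.86632096851836, 'cx': 273.32219034882206, 'cy': 218.49206544155732, 'k1': -0.11339855311027197, 'cam_to_world': array([[-0.87564072,  0.25472777, -0.4103256 ,  0.91879065],
       [ 0.48266728,  0.49128424, -0.72503247,  0.528268  ],
       [ 0.0169006 , -0.8329187 , -0.55313724,  0.58718073],
       [ 0.        ,  0.        ,  0.        ,  1.        ]])}
top {'vfov': 53.935866489185585, 'cx': 274.49480185560645, 'cy': 211.7625550908179, 'k1': -0.10463252130846366, 'cam_to_world': array([[-0.01359564, -0.9967846 ,  0.07896595,  0.48521089],
       [-0.99920529,  0.01058431, -0.03842866, -0.10970025],
       [ 0.0374693 , -0.07942565, -0.99613634,  0.82648215],
       [ 0.        ,  0.        ,  0.        ,  1.        ]])}
```

View pics/scene0.png

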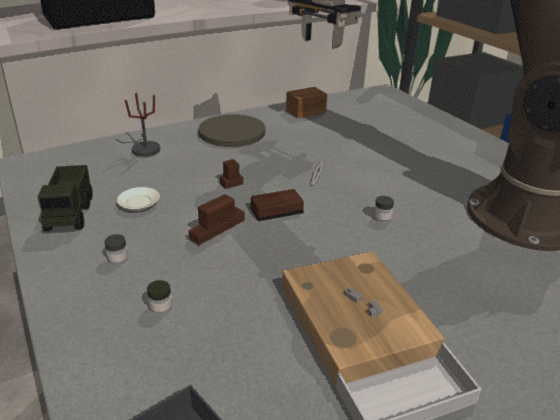

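View pics/top0.png

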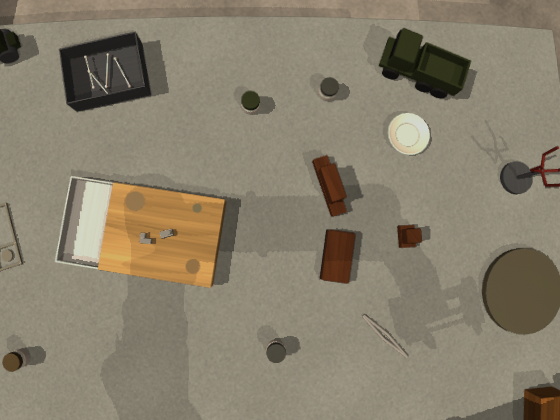

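The scene view shows the board at about (360,310) with its tray at lower right. In the top view the tray is at (80,225) and the board at (168,235), with the offcuts near (147,238) and (167,234). The scraper is at (330,185), the sanding block at (338,255) and the small T at (408,236). Next I'll zoom in.

```bash
cat > h.py <<'E'
import numpy as np, cv2
from cell import arm
def K(n):
    m=arm.camera_model(n); f=210/np.tan(np.radians(m['vfov']/2)); return m,np.array([[f,0,m['cx']],[0,f,m['cy']],[0,0,1]]),np.array([m['k1'],0,0,0.])
def ray(n,uv):
    m,k,d=K(n); T=m['cam_to_world']
    p=cv2.undistortPoints(np.array(uv,float).reshape(-1,1,2),k,d).reshape(-1,2)
    return T[:3,3],np.c_[p,np.ones(len(p))]@T[:3,:3].T
def plane(n,uv,z):
    o,r=ray(n,uv); return (o+r*((z-o[2])/r[:,2])[:,None])
def proj(n,P):
    m,k,d=K(n); W=np.linalg.inv(m['cam_to_world'])
    return cv2.projectPoints(np.array(P,float).reshape(-1,1,3),cv2.Rodrigues(W[:3,:3])[0],W[:3,3],k,d)[0].reshape(-1,2)
def crop(n,img,x0,y0,w,h,s,name):
    cv2.imwrite(name,cv2.resize(img[y0:y0+h,x0:x0+w,::-1],None,fx=s,fy=s,interpolation=cv2.INTER_CUBIC))
E
python3 - <<'E'
from h import *
t=cv2.imread('pics/top0.png')[:,:,::-1]; s=cv2.imread('pics/scene0.png')[:,:,::-1]
crop('top',t,50,165,190,130,4,'pics/a1.png')
crop('top',t,300,140,140,150,4,'pics/a2.png')
crop('scene',s,180,150,130,100,6,'pics/a3.png')
crop('scene',s,270,240,210,180,3.3,'pics/a4.png')
E
```

```text
(no output)
```

View pics/a1.png

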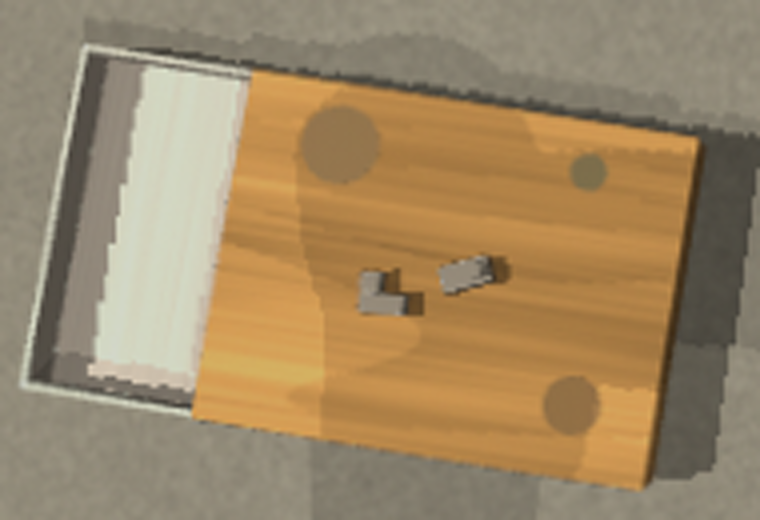

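View pics/a2.png

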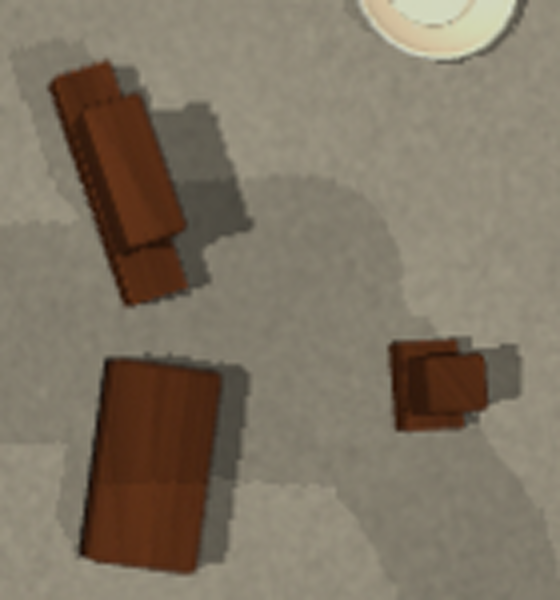

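View pics/a3.png

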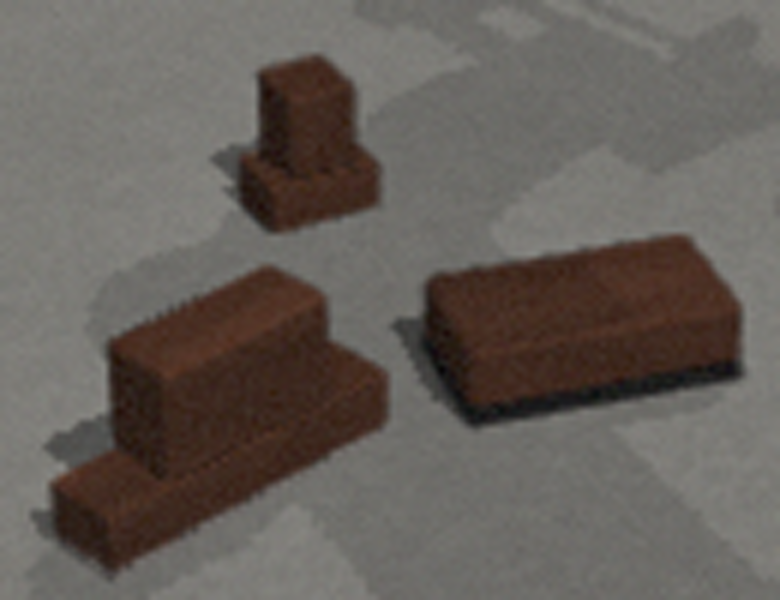

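View pics/a4.png

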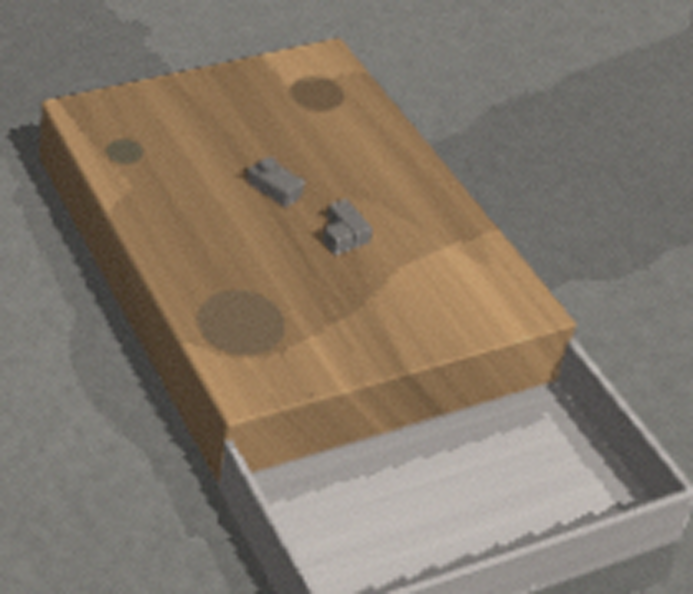

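Run:
```python
from h import *
def P(l,ox,oy,s): return [((a+.5)/s-.5+ox,(b+.5)/s-.5+oy) for a,b in l]
np.set_printoptions(precision=4,suppress=True)
B=plane('top',P([(250,70),(700,138),(645,488),(192,418)],50,165,4),.04)
print('board',B.tolist()); c=B.mean(0); 
ex=(B[0]+B[3]-B[1]-B[2]);print(np.linalg.norm(B[0]-B[1]),np.linalg.norm(B[0]-B[3])); yaw=np.arctan2(ex[1],ex[0]); print('c',c,np.degrees(yaw))
Bs=plane('scene',P([(43,100),(342,38),(575,327),(228,428)],270,240,3.3),.04); print('scene board',Bs,Bs.mean(0)); e=Bs[2]+Bs[3]-Bs[0]-Bs[1];print(np.degrees(np.arctan2(e[1],e[0])))
R=np.array([[np.cos(yaw),np.sin(yaw)],[-np.sin(yaw),np.cos(yaw)]])
bar=plane('top',P([(438,268),(485,255),(495,280),(448,294)],50,165,4),.05)
L=plane('top',P([(360,272),(404,272),(404,314),(359,312)],50,165,4),.05)
print('bar',bar.mean(0),R@(bar.mean(0)-c)[:2]); print('L',L.mean(0),R@(L.mean(0)-c)[:2])
g=plane('top',P([(80,112),(138,95),(186,228),(135,248)],300,140,4),.066)
e=g[2]+g[3]-g[0]-g[1]; print('grip',g,g.mean(0),np.degrees(np.arctan2(e[1],e[0])),np.linalg.norm(e)/2)
g=plane('scene',P([(108,343),(272,265),(328,297),(165,377)],180,150,6),.066)
e=g[1]+g[2]-g[0]-g[3]; print('grip s',g.mean(0),np.degrees(np.arctan2(e[1],e[0])),np.linalg.norm(e)/2)
t=cv2.imread('pics/top0.png');hsv=cv2.cvtColor(t,cv2.COLOR_BGR2HSV)
m=cv2.inRange(hsv,(8,110,90),(25,255,255)); n,l,st,_=cv2.connectedComponentsWithStats(m)
i=1+np.argmax(st[1:,4]); q=cv2.findContours((l==i).astype(np.uint8),0,1)[0][0]; r=cv2.minAreaRect(q); print(r); b=plane('top',cv2.boxPoints(r),.04);print(b,b.mean(0))
from scipy.spatial.transform import Rotation as Q
o=arm.observe(); print(o['position'],Q.from_rotvec(o['ee_rot']).as_matrix())
```

```text
board [[0.6082298369581373, 0.17258258699288875, 0.040000000000000036], [0.5728089777792755, -0.04495267436175403, 0.040000000000000036], [0.40719854254828486, -0.018042022439390196, 0.040000000000000036], [0.44160813553389344, 0.19834135252090818, 0.040000000000000036]]
0.22040015244459676 0.16860102427635884
c [0.5075 0.077  0.04  ] 80.85778512559821
scene board [[ 0.5734 -0.0471  0.04  ]
 [ 0.4074 -0.0179  0.04  ]
 [ 0.4459  0.198   0.04  ]
 [ 0.6111  0.1702  0.04  ]] [0.5094 0.0758 0.04  ]
80.02542344796835
bar [0.5086 0.0642 0.05  ] [-0.0125 -0.0032]
L [0.5004 0.1042 0.05  ] [0.0258 0.0113]
grip [[ 0.6277 -0.225   0.066 ]
 [ 0.6358 -0.2527  0.066 ]
 [ 0.5725 -0.2737  0.066 ]
 [ 0.5633 -0.2493  0.066 ]] [ 0.5998 -0.2502  0.066 ] -160.448639207632 0.06774443486851184
grip s [ 0.6022 -0.2513  0.066 ] -163.17179701262765 0.0674566974987957
((161.04290771484375, 234.22544860839844), (115.38127136230469, 89.78559112548828), 8.880659103393555)
[[ 0.4406  0.1993  0.04  ]
 [ 0.6105  0.1749  0.04  ]
 [ 0.5735 -0.0456  0.04  ]
 [ 0.4056 -0.0185  0.04  ]] [0.5075 0.0775 0.04  ]
[ 0.1434 -0.6079  0.243 ] [[ 0.9733  0.2297 -0.0005]
 [ 0.2297 -0.9733  0.0014]
 [-0.0001 -0.0014 -1.    ]]
```

```bash
python3 -m creep '[[[3,3,0,0,0,1,1],[7,6,0,0,0,2,1],[11,9,0,0,0,3,1],[15,12,0,0,0,4,1],[19,15,0,0,0,5,1]]]' 40; python3 -m creep '[[[4,3,0,0,0,0,1],[8,6,0,0,0,0,1],[12,9,0,0,0,0,1],[16,12,0,0,0,0,1],[20,15,0,0,0,0,1]]]'; python3 -m creep '[[[3,3,-2,0,0,0,1],[6,5.2,-5,0,0,0,1],[6.8,5.7,-8,0,0,0,1],[6.8,5.7,-8,0,0,0,1],[6.8,5.7,-8,0,0,0,1]]]'
```

```text
clock: 0.6
position: [0.3347, -0.4568, 0.2436]
ee_rot: [-3.101, -0.499, 0.0]
force: [1.3, -1.0, 0.6]
width: 0.998
clock: 1.1
position: [0.5347, -0.3068, 0.2435]
ee_rot: [-3.102, -0.499, 0.001]
force: [0.8, -0.6, -0.1]
width: 0.999
clock: 1.6
position: [0.6007, -0.2518, 0.1634]
ee_rot: [-3.101, -0.498, 0.003]
force: [0.3, 0.0, 0.2]
width: 0.999
```

```bash
python3 -m creep '[[[0,0.1,-3,0,0,0,1],[0,0.1,-6,0,0,0,1],[0,0.1,-9,0,0,0,1],[0,0.1,-10.8,0,0,0,1],[0,0.1,-11.6,0,0,0,1]]]' 40
python3 - <<'E'
from h import *
s=arm.get_image('scene'); crop('s',s,150,80,200,180,4,'pics/b1.png')
E
```

```text
clock: 2.1
position: [0.6006, -0.2522, 0.0479]
ee_rot: [3.101, 0.495, -0.001]
force: [-0.6, -0.6, -0.1]
width: 1.0
```

View pics/b1.png

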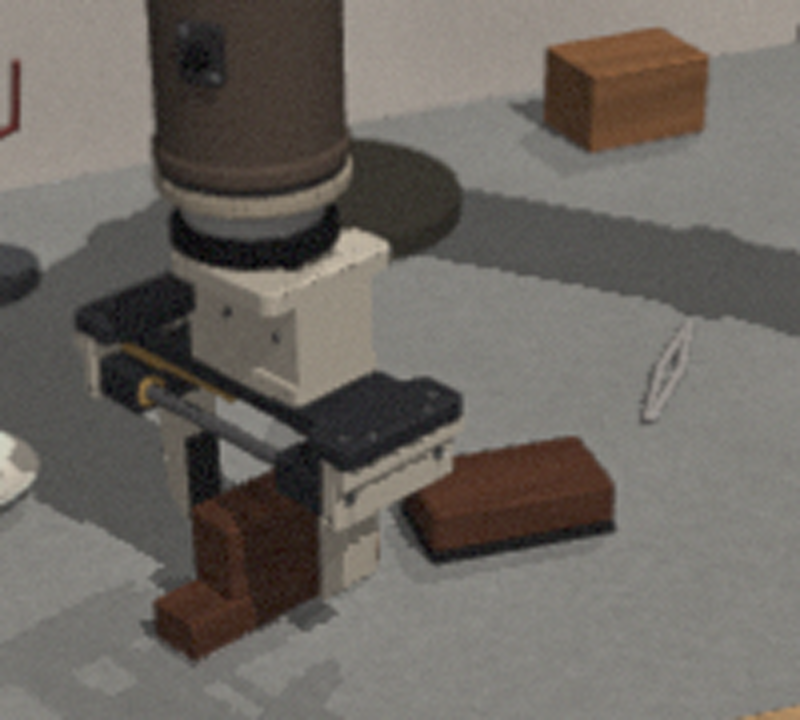

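The scraper is between the jaws, with its grip at crop (260,530). I'm closing on it now.

```bash
python3 -m creep '[[[0,0,0,0,0,0,-0.3],[0,0,0,0,0,0,-0.6],[0,0,0,0,0,0,-0.8],[0,0,0,0,0,0,-0.8],[0,0,0,0,0,0,-0.8]]]' 45; python3 -m creep '[[[0,0,0,0,0,0,-0.8],[0,0,0,0,0,0,-0.8],[0,0,0,0,0,0,-0.8]]]'
```

```text
clock: 2.65
position: [0.6018, -0.2504, 0.0483]
ee_rot: [3.101, 0.499, 0.001]
force: [0.4, 1.0, 0.2]
width: 0.613
clock: 2.95
position: [0.6015, -0.2503, 0.0477]
ee_rot: [3.102, 0.499, -0.0]
force: [0.9, -0.3, 0.8]
width: 0.353
```

```bash
python3 -m creep '[[[0,0,0,0,0,0,-0.8],[0,0,0,0,0,0,-0.8],[0,0,0,0,0,0,-0.8]]]'; python3 -m creep '[[[0,0,1.5,0,0,0,-0.8],[0,0,4,0,0,0,-0.8],[0,0,7,0,0,0,-0.8],[0,0,9,0,0,0,-0.8],[0,0,9,0,0,0,-0.8]]]'
python3 - <<'E'
from h import *
s=arm.get_image('scene'); crop('s',s,150,60,200,180,4,'pics/b2.png')
s=arm.get_image('top'); cv2.imwrite('pics/b3.png',s[:,:,::-1])
E
```

```text
clock: 3.25
position: [0.6016, -0.2504, 0.0477]
ee_rot: [3.102, 0.499, 0.0]
force: [0.8, -0.1, -1.5]
width: 0.323
clock: 3.75
position: [0.6035, -0.2508, 0.1418]
ee_rot: [3.099, 0.498, 0.008]
force: [0.3, 0.2, -1.8]
width: 0.328
```

View pics/b2.png

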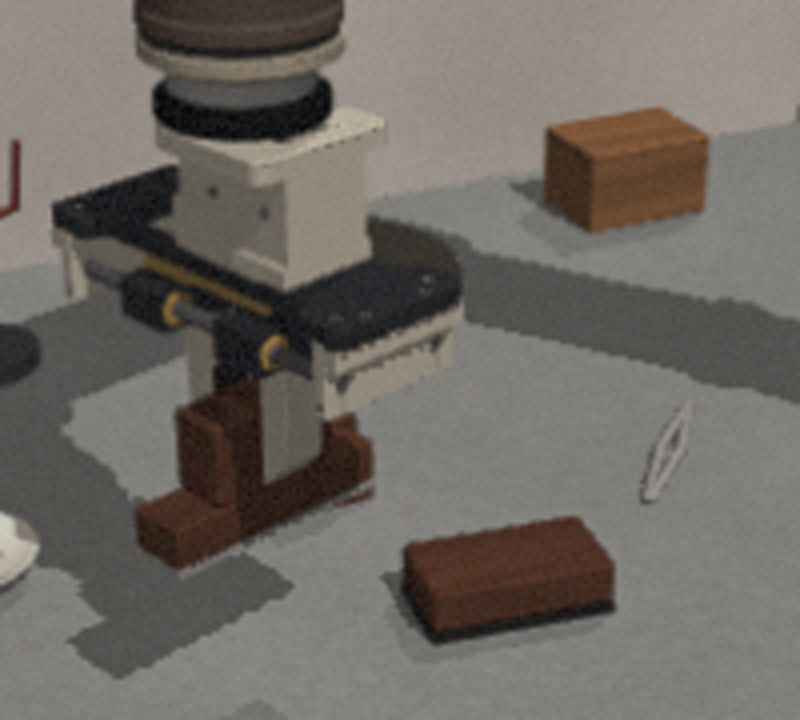

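View pics/b3.png

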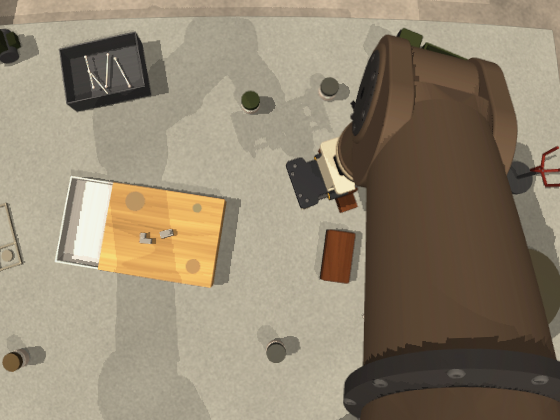

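```bash
python3 -m creep '[[[-2,4,0,0,0,-5,-0.8],[-4,8,0,0,0,-10,-0.8],[-6,12,0,0,0,-15,-0.8],[-8,16,0,0,0,-20,-0.8],[-9,20,0,0,0,-24,-0.8]]]'; python3 -m creep '[[[-1,3,0,0,0,-2,-0.8],[-1.8,5.8,0,0,0,-3.8,-0.8],[-1.8,5.8,0,0,0,-3.8,-0.8],[-1.8,5.8,0,0,0,-3.8,-0.8],[-1.8,5.8,0,0,0,-3.8,-0.8]]]'
python3 - <<'E'
from h import *
s=arm.get_image('scene'); crop('s',s,200,60,280,280,2.1,'pics/c1.png')
s=arm.get_image('top'); crop('t',s,40,120,280,200,2.8,'pics/c2.png')
print(arm.observe()['position'])
E
```

```text
clock: 4.35
position: [0.5083, -0.0491, 0.1363]
ee_rot: [3.137, -0.163, -0.006]
force: [1.3, 0.6, -1.7]
width: 0.325
clock: 4.85
position: [0.4933, 0.0066, 0.1371]
ee_rot: [3.13, -0.262, -0.002]
force: [-0.2, -0.2, -2.2]
width: 0.324
[0.49357386 0.00639548 0.1373537 ]
```

View pics/c1.png

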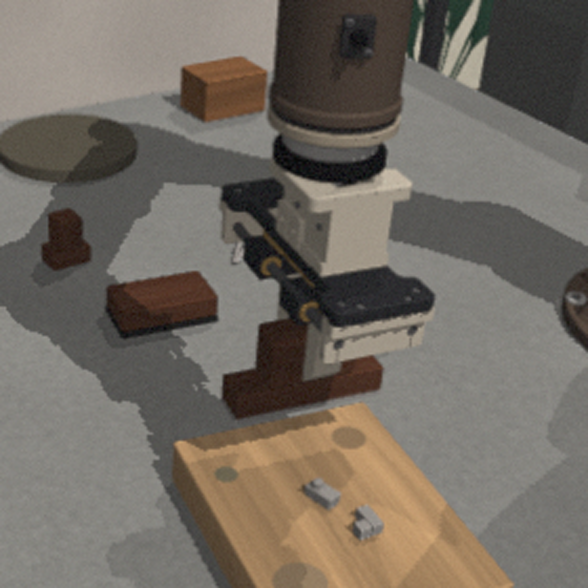

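View pics/c2.png

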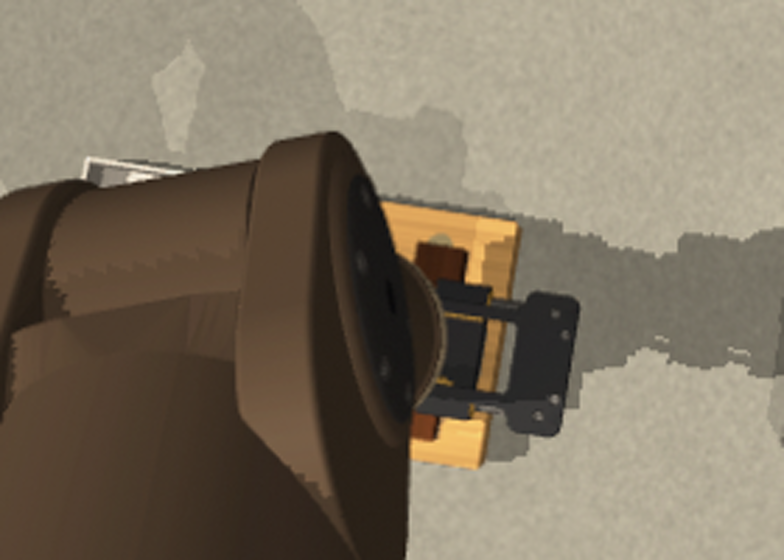

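Run:
```python
from h import *
np.set_printoptions(precision=4,suppress=True)
q=plane('scene',[(311.9,258.1),(381.4,244.8)],.0897); print(q,q.mean(0),np.linalg.norm(q[0]-q[1]))
e=q[0]-q[1];print(np.degrees(np.arctan2(e[1],e[0]))+90)
y=np.radians(80.5);ex=np.array([np.cos(y),np.sin(y)]);ey=np.array([-ex[1],ex[0]])
d=q.mean(0)[:2]-[.5085,.0765];print(d@ex,d@ey)
```

```text
[[0.5502 0.0011 0.0897]
 [0.4314 0.0243 0.0897]] [0.4908 0.0127 0.0897] 0.1210359311622879
78.95422189090908
-0.0658370414282889 0.006910975812160807
```

Run:
```python
from h import *
s=cv2.imread('pics/c1.png')
cv2.imwrite('pics/c3.png',cv2.resize(s[280:430,200:420],None,fx=3.6,fy=3.6,interpolation=cv2.INTER_CUBIC))
P=[];y=np.radians(80.5)
for a in(-15,15):
  for b in(-60,60):
    for z in (0,25):
      P.append([.4936+(a*np.cos(y)-b*np.sin(y))/1e3,.0064+(a*np.sin(y)+b*np.cos(y))/1e3,.0897+z/1e3])
p=(proj('scene',P)-[200,60])*2.1
print((np.c_[p,(p-[200,280])*3.6]).round(0))
```

```text
[[221. 402.  76. 439.]
 [223. 375.  82. 342.]
 [362. 373. 584. 335.]
 [366. 347. 598. 240.]
 [237. 426. 132. 524.]
 [239. 398. 139. 426.]
 [381. 395. 651. 413.]
 [385. 368. 667. 317.]]
```

View pics/c3.png

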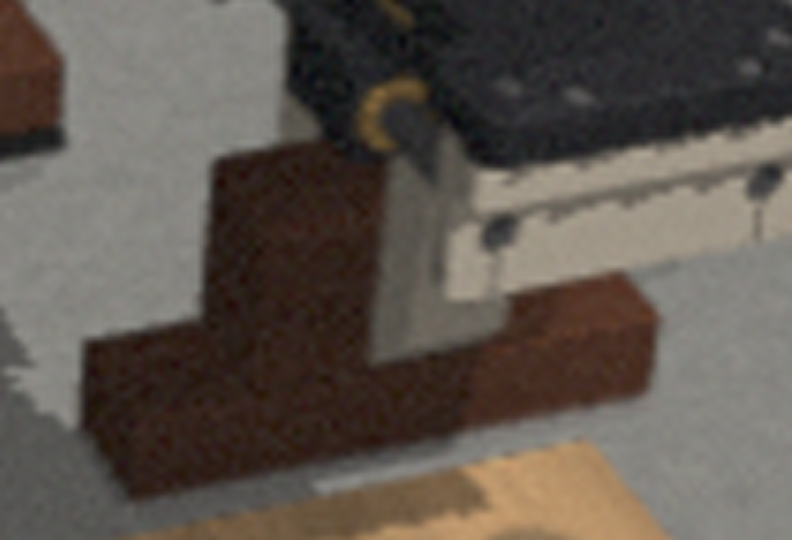

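```bash
python3 -m creep '[[[0,0,-2,0,0,0,-0.8],[0,0,-3.5,0,0,0,-0.8],[0,0,-4.4,0,0,0,-0.8],[0,0,-4.7,0,0,0,-0.8],[0,0,-4.7,0,0,0,-0.8]]]'; python3 -m creep '[[[0,0,-0.1,0,0,0,-0.8],[0,0,-0.2,0,0,0,-0.8],[0,0,-0.2,0,0,0,-0.8]]]';  python3 -m creep '[[[0,0,-0.1,0,0,0,-0.8],[0,0,-0.1,0,0,0,-0.8],[0,0,-0.1,0,0,0,-0.8]]]'
```

```text
clock: 5.45
position: [0.4936, 0.0073, 0.0906]
ee_rot: [3.13, -0.262, -0.001]
force: [-1.0, 0.1, -1.8]
width: 0.325
clock: 5.75
position: [0.4938, 0.0078, 0.0891]
ee_rot: [-3.131, 0.261, -0.001]
force: [-1.0, -0.2, -2.9]
width: 0.322
clock: 6.05
position: [0.4936, 0.0077, 0.0878]
ee_rot: [3.131, -0.261, 0.0]
force: [0.5, 0.2, -2.2]
width: 0.323
```

```bash
python3 -m creep '[[[0,0,-0.1,0,0,0,-0.8],[0,0,-0.1,0,0,0,-0.8],[0,0,-0.1,0,0,0,-0.8]]]'
```

```text
clock: 6.35
position: [0.4936, 0.0077, 0.0876]
ee_rot: [3.131, -0.261, 0.001]
force: [-3.6, -0.3, 11.0]
width: 0.324
```

```bash
python3 -m creep '[[[0.1,0.5,0.06,0,0,0,-0.8],[0.26,1.5,0.06,0,0,0,-0.8],[0.41,2.5,0.06,0,0,0,-0.8],[0.58,3.5,0.06,0,0,0,-0.8],[0.74,4.44,0.06,0,0,0,-0.8]]]'; python3 -m creep '[[[0.16,1,0,0,0,0,-0.8],[0.33,2,0,0,0,0,-0.8],[0.5,3,0,0,0,0,-0.8],[0.66,3.95,0,0,0,0,-0.8],[0.82,4.93,0,0,0,0,-0.8]]]';python3 - <<'E'
from h import *
s=arm.get_image('scene'); crop('s',s,240,200,240,220,2.7,'pics/d1.png')
E
```

```text
clock: 6.85
position: [0.5014, 0.0529, 0.0876]
ee_rot: [3.13, -0.26, 0.001]
force: [-0.0, -4.1, 6.1]
width: 0.325
clock: 7.35
position: [0.5095, 0.102, 0.0876]
ee_rot: [3.13, -0.261, 0.001]
force: [-0.0, -4.9, 6.2]
width: 0.324
```

View pics/d1.png

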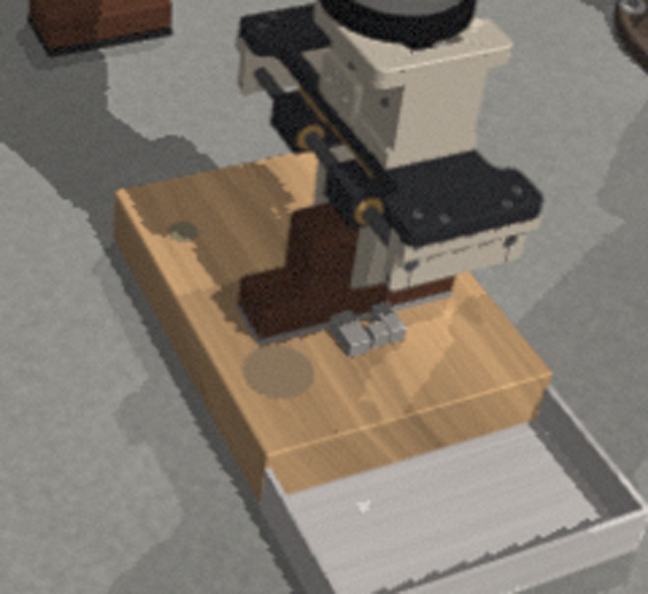

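Both offcuts are being swept together in front of the sole, at crop (370,328). I'll keep wiping past the end of the board.

```bash
python3 -m creep '[[[0.16,1,0,0,0,0,-0.8],[0.33,2,0,0,0,0,-0.8],[0.5,3,0,0,0,0,-0.8],[0.66,3.95,0,0,0,0,-0.8],[0.82,4.93,0,0,0,0,-0.8]]]'; python3 -m creep '[[[0.13,0.8,0,0,0,0,-0.8],[0.25,1.5,0,0,0,0,-0.8],[0.37,2.2,0,0,0,0,-0.8],[0.43,2.6,0,0,0,0,-0.8],[0.43,2.6,0,0,0,0,-0.8]]]';python3 - <<'E'
from h import *
s=arm.get_image('scene'); crop('s',s,240,200,240,220,2.7,'pics/d2.png')
E
```

```text
clock: 7.9
position: [0.5175, 0.1507, 0.0876]
ee_rot: [3.13, -0.261, 0.0]
force: [-0.3, -5.4, 6.9]
width: 0.32
clock: 8.4
position: [0.5219, 0.1779, 0.0876]
ee_rot: [-3.131, 0.259, -0.001]
force: [-0.1, -1.0, 5.9]
width: 0.323
```

View pics/d2.png

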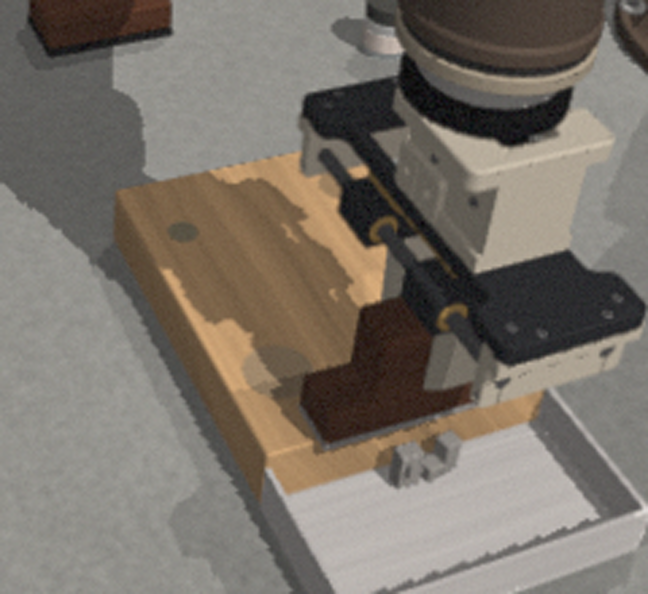

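The offcuts have gone over the edge, at crop (425,462), and may be tilted against the board's end. I'll draw back a little and look again.

```bash
python3 -m creep '[[[-0.16,-1,0.02,0,0,0,-0.8],[-0.5,-3,0.02,0,0,0,-0.8],[-0.8,-5,0.02,0,0,0,-0.8],[-1.16,-7,0.02,0,0,0,-0.8],[-1.5,-9,0.02,0,0,0,-0.8]]]';python3 - <<'E'
from h import *
s=arm.get_image('scene'); crop('s',s,240,200,240,220,2.7,'pics/d3.png'); crop('s',s,340,300,140,120,5,'pics/d4.png')
E
```

```text
clock: 8.95
position: [0.5065, 0.0867, 0.0876]
ee_rot: [-3.13, 0.259, -0.001]
force: [1.3, 1.3, 1.8]
width: 0.326
```

View pics/d3.png

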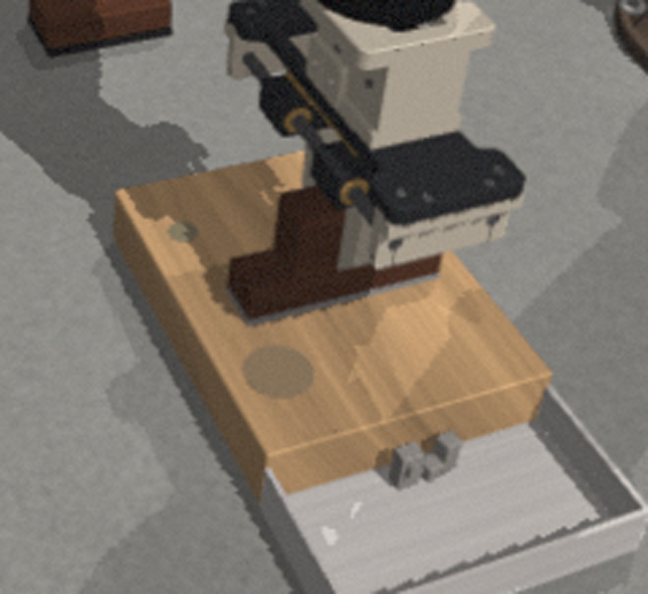

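View pics/d4.png

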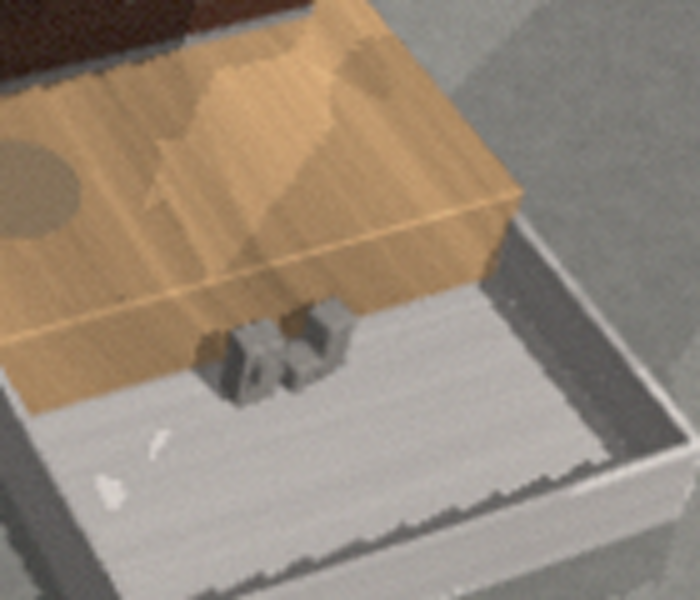

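Both offcuts rest on the tray floor against the board's end, at crop (245,365) and (320,345). The scraper stands near the middle of the board, so I'm releasing it there.

```bash
python3 -m creep '[[[0,0,0,0,0,0,-0.8],[0,0,0,0,0,0,-0.8],[0,0,0,0,0,0,-0.2],[0,0,0,0,0,0,0],[0,0,0,0,0,0,0.3]]]'; python3 -m creep '[[[0,0,0,0,0,0,0.6],[0,0,0,0,0,0,0.9],[0,0,0,0,0,0,0.9],[0,0,0,0,0,0,0.9],[0,0,0,0,0,0,0.9]]]'
```

```text
clock: 9.5
position: [0.5065, 0.0876, 0.0873]
ee_rot: [-3.131, 0.259, 0.001]
force: [0.8, 0.5, -0.6]
width: 0.527
clock: 10.0
position: [0.5067, 0.0867, 0.0875]
ee_rot: [3.131, -0.261, 0.0]
force: [0.0, 0.5, -0.2]
width: 0.931
```

```bash
python3 -m creep '[[[0,0,1,0,0,0,0.9],[0,0,3,0,0,0,0.9],[0,0,6,0,0,0,0.9],[0,0,10,0,0,0,0.9],[0,0,14,0,0,0,0.9]]]'; python3 -m creep '[[[0,-4,1,0,0,0,0.9],[0,-8,1,0,0,0,0.9],[0,-12,1,0,0,0,0.9],[0,-16,1,0,0,0,0.9],[0,-20,1,0,0,0,0.9]]]';python3 -m creep '[[[0,-4,0,0,0,0,0.9],[0,-8,0,0,0,0,0.9],[0,-10,0,0,0,0,0.9],[0,-10,0,0,0,0,0.9],[0,-10,0,0,0,0,0.9]]]'
python3 - <<'E'
from h import *
s=arm.get_image('scene'); crop('s',s,240,200,240,220,2.7,'pics/e1.png')
s=arm.get_image('top'); crop('t',s,40,150,220,150,3.6,'pics/e2.png')
E
```

```text
clock: 10.5
position: [0.5062, 0.0866, 0.2296]
ee_rot: [3.131, -0.261, -0.0]
force: [1.1, 0.4, -0.0]
width: 0.953
clock: 11.0
position: [0.5064, -0.1148, 0.2386]
ee_rot: [-3.131, 0.26, -0.002]
force: [1.0, -0.7, 1.0]
width: 0.951
clock: 11.5
position: [0.5066, -0.2132, 0.238]
ee_rot: [-3.13, 0.262, -0.0]
force: [-0.0, 0.0, 0.2]
width: 0.945
```

View pics/e1.png

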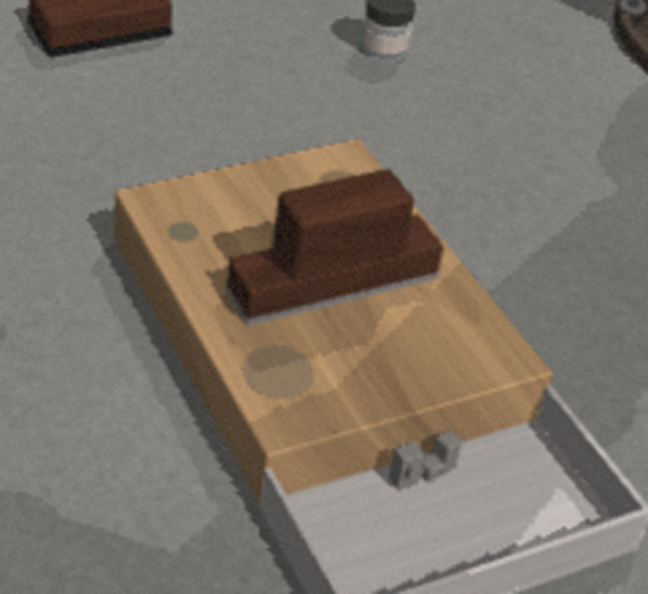

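View pics/e2.png

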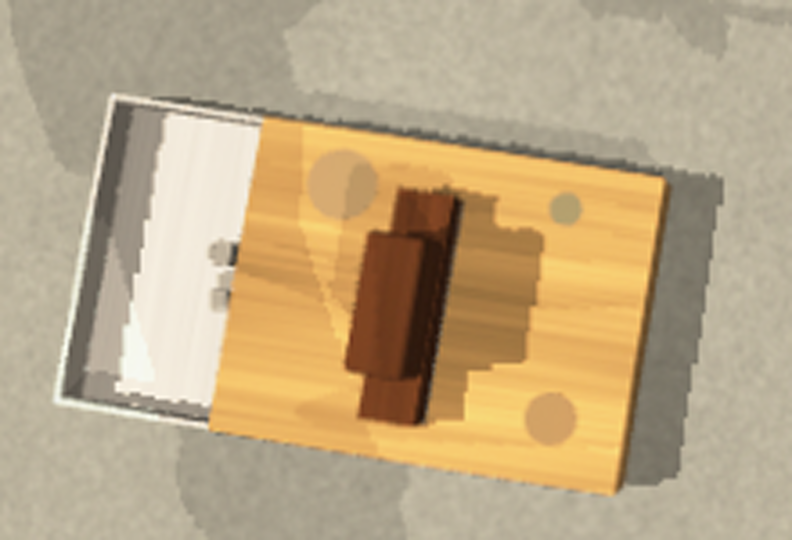

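The scraper stands upright at mid-board, at (400,305) in the top crop. Both offcuts are on the tray floor by the board's end, at (222,252) and (222,297), and the arm is clear of everything.

```bash
python3 -c "
from cell import arm
print(arm.sign_off())"
```

```text
the job is handed in; nothing more can be done
None
```

I gripped the wide T-scraper by its grip and set it down on the board behind the bar. I wiped both offcuts along the board and over the end into the tray in one light stroke. Then I drew the scraper back to mid-board, released it and moved the arm clear. I handed the job in at about 11.6 s of the 48 s allowed.

- **Final state:** the last scene and top pictures show the scraper standing upright on the board and both offcuts in the tray.
- **Offcuts' position:** they have tipped up and sit on the tray floor against the board's end, not flat. They did not move between the picture after the wipe and the last ones.
- **Gripper and offcuts:** in every picture I took, the gripper stayed clear of both offcuts.
- **Forces:** the highest force reading was about 12 N, as the sole first pressed on the board.
- **Disagreement:** one camera check of the held scraper came out about 9 mm off. I had taken the wood's lower edge for the bottom of the steel sole, and a closer look accounted for most of it.

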